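# Restock the carton magazine with the sprung gate collar

### The job

Restock the carton magazine: pull the sprung red collar up, turn it until the yellow gate stands open and let it drop into its open notch. Then lay every white carton with magenta bands flat on the apron, long side across, and push them one after another into the clear tube, each pushing the last deeper, until all are inside past the gate; finally pull the collar up, turn it back and let it drop fully home so that the gate is locked shut across the mouth. Leave the green-banded carton and everything else where they lie.

Things in the scene. Friction and masses are not known exactly. Their poses are not given: they have to be found in the camera images.
- magazine: refill magazine for medicine cartons, screwed down: clear flat rectangular tube, open in front, blue plate at its closed end. Origin: centre of the tube's mouth at worktop level; +x runs into the tube, +z up. Its aluminium floor plate is 5 mm thick, x = -90 to 235 mm, y = -65 to 65 mm
- mouth (a point): centre of the tube's mouth on its floor, 5 mm above the worktop; axes as the magazine's. Behind it the tube is 227 mm deep and 94 mm wide inside, walls 4 mm thick, 36 mm above the worktop; the clear roof (36 to 40 mm above the worktop) begins only 30 mm behind the mouth, which leaves room for fingers
- apron (a point): point on the open apron in front of the tube, on its centre line, 60 mm before the mouth, 5 mm above the worktop: where a carton may be laid before pushing; axes as the magazine's. The apron has guide rails, tops 13 mm above the worktop, narrowing from 104 mm clear width at its front (x = -90 mm) to 93.5 mm (x = -22 mm)
- collar_grip (a point): on the upright axis of the sprung collar at mid height of its red ribbed grip: 40 mm diameter, 16 mm up and down from here; 100 mm above the worktop when down. A 14 mm thick post ends 7 mm above the grip. Stands beside the mouth (x = -12, y = -125 mm of the magazine). This point's +y runs along the gate arm, which is fixed to the collar
- gate_tip (a point): point in the yellow gate arm, 5 mm short of its free end. Arm: 10 mm wide, 172 mm long from the collar's axis, 33 to 42 mm above the worktop when down; under its outer half hangs the gate, a 6 mm thick yellow plate, 84 mm wide, down to 9 mm above the worktop
- gate_lift (a joint): how far collar and gate are pulled up, m: 0 down, 0.018 most. A spring pulls it down (3 N at 0, 6.5 N at 14 mm, plus 1.5 N of weight). Teeth 10 mm high stop it from turning unless it is pulled up by more than 10 mm (12 to 16 mm is good); let go between the notches it rests on the teeth
- gate_turn (a joint): turn of collar and gate, rad, anticlockwise from above: 0 shut (gate across the mouth, 9 to 15 mm before it), 1.40 open (arm beside the apron, pointing out of the magazine). Springs down into a notch within about 0.1 rad of 0 and of 1.40; stops at -0.04 and 1.44. Turns easily (0.03 N m) when pulled up
- carton_0: white medicine carton with magenta bands, lying flat, 53 mm (its x) by 88 mm (its y), 26 mm high, about 0.05 kg; origin: centre of its underside. Three or four of these are there. Grip it across the 53 mm. It goes into the tube sideways: long side across the tube, either way round
- carton_1: white medicine carton with magenta bands, lying flat, 53 mm (its x) by 88 mm (its y), 26 mm high, about 0.05 kg; origin: centre of its underside. Three or four of these are there. Grip it across the 53 mm. It goes into the tube sideways: long side across the tube, either way round
- carton_2: white medicine carton with magenta bands, lying flat, 53 mm (its x) by 88 mm (its y), 26 mm high, about 0.05 kg; origin: centre of its underside. Three or four of these are there. Grip it across the 53 mm. It goes into the tube sideways: long side across the tube, either way round
- carton_3: white medicine carton with magenta bands, lying flat, 53 mm (its x) by 88 mm (its y), 26 mm high, about 0.05 kg; origin: centre of its underside. Three or four of these are there. Grip it across the 53 mm. It goes into the tube sideways: long side across the tube, either way round
- green_carton: white medicine carton with green bands, 56x98x24 mm (too long for the tube), not to be loaded; origin: centre of its underside
- stapler: red stapler, 135x34x50 mm, not part of the job; origin: centre of its underside
- thermometer_case: white thermometer case, 24x132x16 mm, not part of the job; origin: centre of its underside
Mind the look-alikes: they are no part of the job. Leave any blue look-alike of the carton_2 alone.

How it is judged:
By the outcome, as a careful person would: the job done as asked, in the order asked, and still so for the second after the job is handed in, with the robot touching nothing.
Of carton_0, carton_1, carton_2, carton_3 only 3 to 4 are there at a start; the rules pass over those that are not, and their reading is None.
At some moment in a run one of carton_0, carton_1, carton_2, carton_3 may be knocked a few centimetres aside while the robot is not near it.
It also fails if it takes over 210 s, if anything falls off the work surface, if the arm or the gripper's body presses on something with over 40 N, if the wrist force passes 120 N, or if a joint passes its speed limit or range.

### The arm

A 6-joint arm with a two-finger parallel gripper is mounted at the origin on a cart in front of the work surface, level with it; the furniture and walls round the work are solid. World frame = base frame: x ahead of the robot, y to its left, z up, the work surface at z = 0. Lengths are in m, angles in degrees, forces in N, time in s.
With the tool pointing down it reaches from about 0.4 to 0.825 m from the base axis. Payload 7 kg.
Tool frame: the origin (TCP) lies midway between the tips of the shut fingers; the grasp point (between the pads) lies 19 mm behind it; z points along the fingers, y is the line along which they close (so a half turn about z gives the same grasp; the last joint's range is limited). The gripper opens to 88 mm and grips with 3 to 60 N. Pads are 19 mm wide; open, the fingers measure 130 mm over their backs; the gripper's body (78 mm by 193 mm) begins 47 mm behind the grasp point.
Start: joints at [80.965, 20.546, 0.682, 0, -70.136, -16.507], TCP at [0.291, 0.609, 0.227] pointing down, gripper open.
Joint ranges: [-176.03, 176.03], [-82.01, 121.73], [-58.28, 71.71], [-173.87, 95.51], [-174.79, -0.11], [-173.66, 173.66]. Speed limits (degrees/s): [136.94, 136.94, 172.46, 180, 180, 180].

### API

Orientations are given as a 3x3 rotation matrix whose columns are the frame's x, y, z axes.
In Python, from rig import robot gives the robot as it stands. Calls block until the motion is done:
- robot.goto(position, orientation): joint-space move of the TCP to a pose.
- robot.servo_line(position, ori=None, speed=0.15): straight line of the TCP; ori=None keeps the orientation; speed is the mean speed in m/s.
- robot.movej(angles): joint-space move.
- robot.move_gripper(opening): opening from 0.0 (shut) to 1.0 (fully open); the grip force is fixed at half the most; returns when the fingers have stopped.
- robot.dwell(seconds).
- robot.ik(position, orientation): joint angles nearest the present ones, or None.
- robot.grab_frame(name): name is "scene" or "top"; returns (picture, depth): 420x560x3 uint8, red, green, blue; 420x560 float32, m along the optical axis (not along the pixel's ray), 0 where there is no reading.
- robot.camera_info(name): a dict with "vfov" (degrees; the focal length in pixels is half the picture's height over the tangent of half this angle, whatever the lens; pixels are square), "cx", "cy" (the principal point, pixels), "k1" (the pictures are not rectified: a ray, as slopes to the right and down, at radius r is drawn at 1 + k1 r^2 times it, then the intrinsics apply), "view" (4x4, takes a point from world to camera coordinates). Camera axes: x right, y down, z forward; pixel columns grow to the right and rows downward; lengths in m; the calibration is good to about 2 mm. A picture is of the moment at which its call begins. camera_info takes no time and is no camera call.
A pose or a line that the arm cannot do raises robot.Unreachable and nothing moves.
- robot.job_done(): hands the job in; it is judged then, once.
Readings, each from a call of its own:
- robot.read_t(): time.
- robot.read_qpos(): joint angles.
- robot.read_qvel(): joint speeds.
- robot.read_effort(): joint torques, N m.
- robot.read_position(): TCP position.
- robot.read_tcp_rot(): TCP orientation.
- robot.read_force(): force on the tool from outside, world axes, zero at the start.
- robot.read_ft_torque(): the same for the moment, N m.
- robot.read_grip_width(): opening from 0.0 (shut) to 1.0 (fully open).
- robot.read_finger_force(): force on a finger pad.
Only numpy, scipy, OpenCV 4.12 (cv2) and the standard library are available. Lean on these libraries where they do the work, as an engineer would, in place of code of your own. Each camera call takes 0.05 s, during which the arm holds its last target. There are 200 camera calls.

## Working session

There is one attempt and no reset: what is moved stays moved. The work goes in short steps, each a Python script; the robot and the scene stay as the last script left them, time stands still between calls to the robot, and variables do not carry over. Pictures are saved under pics/ and viewed, at most 14 in all, crops included, and the job is handed in when it is done.

```bash
ls; mkdir -p pics
python3 - <<'E'
from rig import robot
import cv2,numpy as np
for n in("scene","top"):
    p,d=robot.grab_frame(n); cv2.imwrite(f"pics/{n}0.png",p[:,:,::-1]); np.savez(f"{n}0.npz",p=p,d=d)
    print(robot.camera_info(n), (d>0).mean())
print(robot.read_t(),robot.read_tcp_rot())
E
```

```text
pics
{'vfov': 43.280312805164996, 'cx': 275.7000878826405, 'cy': 201.91771489330927, 'k1': -0.20366444524940247, 'view': array([[ 0.09777403, -0.99488801,  0.02526025, -0.09096045],
       [-0.39350415, -0.06196075, -0.91723244,  0.27788129],
       [ 0.91410871,  0.0797415 , -0.39755071,  1.2944446 ],
       [ 0.        ,  0.        ,  0.        ,  1.        ]])} 0.9397491496598639
{'vfov': 56.80065525375886, 'cx': 280.58540873137144, 'cy': 216.56070875222602, 'k1': 0.01909460790293746, 'view': array([[-0.00630472, -0.99997924,  0.00132822, -0.03912216],
       [-0.97818692,  0.00589152, -0.20764307,  0.55710715],
       [ 0.20763094, -0.00260838, -0.97820376,  1.17031281],
       [ 0.        ,  0.        ,  0.        ,  1.        ]])} 0.9958035714285715
0.1 [[ 9.02212959e-01 -4.31290533e-01 -5.01739327e-04]
 [-4.31290801e-01 -9.02211907e-01 -1.38586780e-03]
 [ 1.45036469e-04  1.46674345e-03 -9.99998914e-01]]
```

View pics/scene0.png

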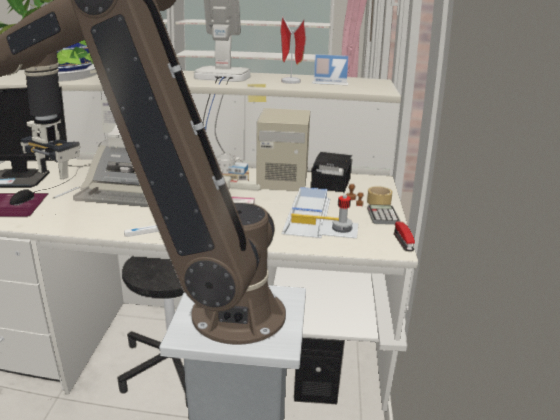

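View pics/top0.png

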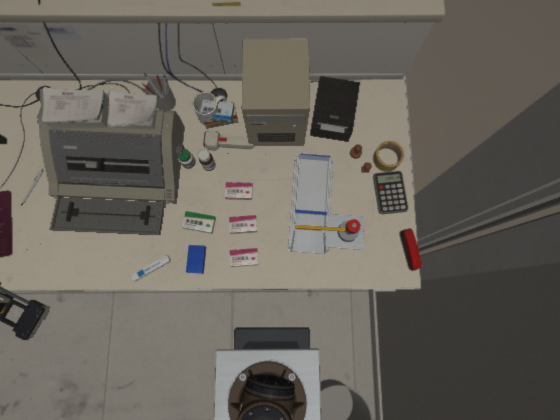

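The top view shows three magenta cartons at about (239,191), (243,225) and (244,257), and the green one at (199,222). The tube runs from (311,160) to (308,250), with the gate arm at (320,229) and the red collar at (352,227).

```bash
cat > h.py <<'E'
import numpy as np, cv2
from rig import robot
def ray(n,uv):
    c=robot.camera_info(n); f=210/np.tan(np.radians(c['vfov']/2))
    d=(np.atleast_2d(uv).astype(float)-[c['cx'],c['cy']])/f; s=d.copy()
    for _ in range(15): s=d/(1+c['k1']*(s**2).sum(1,keepdims=True))
    R=c['view'][:3,:3]; o=-R.T@c['view'][:3,3]
    return o, np.c_[s,np.ones(len(s))]@R      # dir with unit depth
def onplane(n,uv,z):
    o,d=ray(n,uv); return o+d*((z-o[2])/d[:,2])[:,None]
def cloud(n,p,dep):
    v,u=np.mgrid[:420,:560]; o,d=ray(n,np.c_[u.ravel(),v.ravel()])
    return (o+d*dep.reshape(-1,1)).reshape(420,560,3)
def masks(p):
    h=cv2.cvtColor(p,cv2.COLOR_RGB2HSV); H,S,V=[h[...,i].astype(int) for i in range(3)]
    return dict(mag=(H>150)&(H<176)&(S>90)&(V>60),green=(H>55)&(H<85)&(S>90)&(V>50),
      yel=(H>18)&(H<32)&(S>140)&(V>100),red=((H<6)|(H>176))&(S>160)&(V>80),blue=(H>105)&(H<125)&(S>120)&(V>50))
def cartons(p,dep,ztop=.026):
    """white+magenta bodies on the worktop: top-face pixels by height, near magenta"""
    P=cloud("top",p,dep); m=masks(p)
    hi=(abs(P[...,2]-ztop)<.008)&(P[...,0]>.3)&(P[...,0]<1)
    hi=cv2.morphologyEx(hi.astype(np.uint8),cv2.MORPH_OPEN,np.ones((3,3)))
    n,l,st,ce=cv2.connectedComponentsWithStats(hi,connectivity=4); out=[]
    for i in range(1,n):
        k=l==i
        if not 80<k.sum()<2000 or (k&m['mag']).sum()<15: continue
        v,u=np.nonzero(k); w=onplane("top",np.c_[u,v],ztop)[:,:2]
        r=cv2.minAreaRect((w*1000).astype(np.float32)); (cx,cy),(a,b),t=r
        if a>b: a,b,t=b,a,t+90       # t: direction of short side
        t=(t+90)%180-90
        out.append((cx/1000,cy/1000,a,b,t,int(k.sum()),P[k][:,2].mean()))
    return out
E
python3 - <<'E'
from h import *
np.set_printoptions(precision=4,suppress=True)
z=np.load("top0.npz"); p,d=z['p'],z['d']; P=cloud("top",p,d); m=masks(p)
for c in cartons(p,d): print(np.round(c,3))
for k in m:
    n,l,st,ce=cv2.connectedComponentsWithStats(m[k].astype(np.uint8))
    for i in range(1,n):
        q=P[l==i]
        if st[i,4]>10 and .3<q[:,0].mean()<1.1: print(k,st[i],q.mean(0),q[:,2].max())
print(P[280,300],P[150,210])
cv2.imwrite("pics/crop0.png",cv2.resize(p[130:280,150:430,::-1],(784,420),interpolation=cv2.INTER_CUBIC))
E
```

```text
[  0.654   0.096  53.216  87.758  -3.61  415.      0.027]
[  0.541   0.081  53.389  87.522   3.794 438.      0.026]
[  0.434   0.076  52.602  87.021   3.743 455.      0.026]
mag [226 182  26   5 101] [0.6693 0.0964 0.0389] 1.2605357875749004
mag [229 215  27   7 101] [0.5594 0.0857 0.0265] 0.03201839119613559
mag [230 249  27   6 107] [0.4501 0.0803 0.0381] 1.2605357875749004
green [178 149  12  12  82] [0.7564 0.2661 0.0764] 0.08236704676619433
green [185 212  30   7 102] [0.5675 0.2235 0.0364] 1.2605357875749004
yel [296 226  49   5 129] [ 0.521  -0.1681  0.051 ] 1.2605357875749004
red [219 138   7   3  17] [0.8329 0.1537 0.0276] 0.03382411591197321
red [347 220  13  12 102] [ 0.5153 -0.2587  0.116 ] 0.12056895395752187
red [404 230  17  39 334] [ 0.4521 -0.4539  0.053 ] 1.2605357875749004
blue [296 210  31   5  66] [ 0.5706 -0.1401  0.0605] 1.2605357875749004
blue [186 246  19  27 440] [0.4275 0.2272 0.0318] 1.2605357875749004
[ 0.361  -0.1036  0.0006] [0.8035 0.1979 0.0029]
```

View pics/crop0.png

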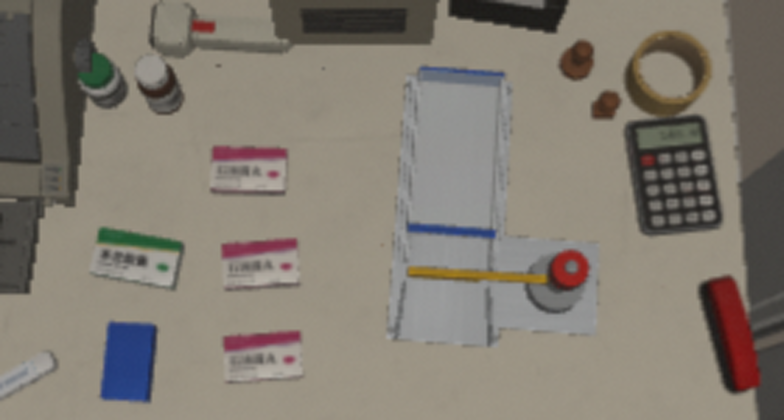

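The crop confirms three magenta cartons. It also shows the blue stripe at the roof's front edge, crop (408,228)-(495,234), the yellow arm at (408,271)-(545,279), the post top at (571,267), and the plate's front corners at (390,340) and (495,345). Next I'll fit the magazine pose.

Run:
```python
from h import *
np.set_printoptions(precision=4,suppress=True)
z=np.load("top0.npz"); p,d=z['p'],z['d']; m=masks(p)
def line(mask,h,box):
    mm=np.zeros_like(mask); x,y,w,k=box; mm[y:y+k,x:x+w]=mask[y:y+k,x:x+w]
    v,u=np.nonzero(mm); w=onplane("top",np.c_[u,v],h)[:,:2]
    vx,vy,x0,y0=cv2.fitLine((w*1000).astype(np.float32),cv2.DIST_HUBER,0,.01,.01).ravel()
    print(h,"yaw of normal",np.degrees(np.arctan2(vy,vx))%180-90,"pt",x0,y0,"y range",w[:,1].min(),w[:,1].max(),len(w))
line(m['yel'],.042,(296,220,50,15))
line(m['blue'],.040,(290,205,45,12))
H=cv2.cvtColor(p,cv2.COLOR_RGB2HSV); bl=(H[...,0]>100)&(H[...,0]<125)&(H[...,1]>70)
line(bl,.040,(290,150,45,12))
# red grip: triangulate with scene
s=np.load("scene0.npz"); ms=masks(s['p'])
k=np.argwhere(ms['red'][190:215,330:360])
print("scene red rows/cols",k.min(0)+[190,330],k.max(0)+[190,330])
C=lambda x,y:(150+(x+.5)/2.8-.5,130+(y+.5)/2.8-.5)
print("post",onplane("top",[C(571,267)],.123)," red centroid top")
v,u=np.nonzero(m['red'][215:236,340:364]); w=onplane("top",np.c_[u+340,v+215],.116); print(w.mean(0),w.min(0),w.max(0))
print("floor corners",onplane("top",[C(389,341),C(494,346)],.005))
print("wall tops x",onplane("top",[C(405,80),C(510,82)],.04))
# base plate/gray disc from cloud: high gray points near the collar
P=cloud("top",p,d); q=P[215:245,335:365].reshape(-1,3)
for a,b in((.108,.13),(.05,.1),(.02,.05)):
    k=q[(q[:,2]>a)&(q[:,2]<b)]; print(a,len(k),k.min(0),k.max(0),k.mean(0))
```

```text
0.042 yaw of normal -3.4412537 pt 522.6362 -168.52806 y range -0.24443173209219615 -0.09154517730968723 129
0.04 yaw of normal -4.8019257 pt 575.1984 -141.17719 y range -0.1888470378675286 -0.09239367705638338 66
0.04 yaw of normal -5.2949295 pt 768.97046 -156.75815 y range -0.2046639630396236 -0.1084935767437656 41
scene red rows/cols [196 339] [207 350]
post [[ 0.516  -0.2598  0.123 ]]  red centroid top
[ 0.5153 -0.2587  0.116 ] [ 0.4992 -0.2774  0.116 ] [ 0.5328 -0.2411  0.116 ]
floor corners [[ 0.4524 -0.068   0.005 ]
 [ 0.4458 -0.1894  0.005 ]]
wall tops x [[ 0.7582 -0.0894  0.04  ]
 [ 0.7549 -0.2137  0.04  ]]
0.108 147 [ 0.4972 -0.2814  0.1094] [ 0.5362 -0.2406  0.1277] [ 0.5164 -0.2595  0.1165]
0.05 20 [ 0.4965 -0.2713  0.0504] [ 0.5301 -0.2389  0.0994] [ 0.5069 -0.2515  0.0821]
0.02 200 [ 0.485  -0.2912  0.0233] [ 0.5474 -0.2153  0.049 ] [ 0.5099 -0.2505  0.0328]
```

Fits: mouth ≈ (0.540, -0.1375) with yaw ≈ -4.8°, collar ≈ (0.517, -0.260). These agree with the given collar offset to about 3 mm. Next I'll check the wrist range for the turn, then open the gate.

```bash
cat >> h.py <<'E'
YAW=-4.8; M0=np.array([.540,-.1375]); COL=np.array([.517,-.260])
def mag(x,y,z):
    c,s=np.cos(np.radians(YAW)),np.sin(np.radians(YAW)); return np.array([*(M0+[c*x-s*y,s*x+c*y]),z])
def R(a):   # tool down, closing line at yaw a (deg)
    c,s=np.cos(np.radians(a)),np.sin(np.radians(a)); return np.array([[-s,c,0],[c,s,0],[0,0,-1.]])
def snap(name,box=(130,280,150,430),k=2.8,cam="top"):
    p,d=robot.grab_frame(cam); a,b,c,e=box
    cv2.imwrite(f"pics/{name}.png",cv2.resize(p[a:b,c:e,::-1],None,fx=k,fy=k,interpolation=cv2.INTER_CUBIC)); return p,d
E
python3 - <<'E'
from h import *
for a in range(-180,180,20):
    q=robot.ik([*COL,.081],R(a)); q2=robot.ik([*COL,.081],R(a+80))
    print(a,None if q is None else np.round(q,0),None if q2 is None else np.round(q2,0)[-1])
E
```

```text
-180 [ -7.  19. -22.   0. -48.   7.] 87.0
-160 [ -7.  19. -22.   0. -48.  27.] 107.0
-140 [ -7.  19. -22.   0. -48.  47.] 127.0
-120 [ -7.  19. -22.   0. -48.  67.] 147.0
-100 [ -7.  19. -22.   0. -48.  87.] 167.0
-80 [ -7.  19. -22.   0. -48. 107.] -173.0
-60 [ -7.  19. -22.   0. -48. 127.] -153.0
-40 [ -7.  19. -22.   0. -48. 147.] -133.0
-20 [ -7.  19. -22.   0. -48. 167.] -113.0
0 [  -7.   19.  -22.    0.  -48. -173.] -93.0
20 [  -7.   19.  -22.    0.  -48. -153.] -73.0
40 [  -7.   19.  -22.    0.  -48. -133.] -53.0
60 [  -7.   19.  -22.    0.  -48. -113.] -33.0
80 [ -7.  19. -22.   0. -48. -93.] -13.0
100 [ -7.  19. -22.   0. -48. -73.] 7.0
120 [ -7.  19. -22.   0. -48. -53.] 27.0
140 [ -7.  19. -22.   0. -48. -33.] 47.0
160 [ -7.  19. -22.   0. -48. -13.] 67.0
```

```bash
cat >> h.py <<'E'
def turn(a0,a1):
    """grip collar, lift, turn, drop, release"""
    z=.081
    robot.move_gripper(.8)
    robot.goto([*COL,.20],R(a0)); robot.servo_line([*COL,z],speed=.15)
    robot.move_gripper(0.); print("w",robot.read_grip_width()*88,robot.read_finger_force())
    f0=robot.read_force()
    robot.servo_line([*COL,z+.0145],speed=.04); print("lift df",robot.read_force()-f0)
    n=int(abs(a1-a0)/10)+1
    for a in np.linspace(a0,a1,n+1)[1:]: robot.servo_line([*COL,z+.0145],R(a),speed=.05) if 0 else robot.goto([*COL,z+.0145],R(a))
    print("turned df",robot.read_force()-f0,robot.read_ft_torque(),robot.read_t())
    robot.servo_line([*COL,z],speed=.04); print("down df",robot.read_force()-f0)
    robot.move_gripper(.8); robot.servo_line([*COL,.2],speed=.2); print("t",robot.read_t())
E
python3 - <<'E'
from h import *
np.set_printoptions(precision=3,suppress=True)
turn(140,219)
p,d=snap("open1")
m=masks(p)['yel']; v,u=np.nonzero(m); w=onplane("top",np.c_[u,v],.042)
k=(w[:,0]>.25)&(w[:,0]<.6)&(w[:,1]<-.1)&(w[:,1]>-.35); w=w[k]
print(len(w),cv2.fitLine((w[:,:2]*1000).astype(np.float32),2,0,.01,.01).ravel(),w.min(0),w.max(0))
for c in cartons(p,d): print(np.round(c,3))
E
```

```text
w 40.02609349055244 30.000187754631042
lift df [ 1.979 -2.962 -9.577]
turned df [-4.833 -3.662 -8.148] [-2.245  1.249  0.009] 8.1417
down df [-6.406 -4.065 -3.712]
t 10.1333
140 [   0.963   -0.27   426.088 -234.73 ] [ 0.352 -0.26   0.042] [ 0.502 -0.213  0.042]
[  0.656   0.097  51.302  86.094  -0.329 405.      0.026]
[  0.541   0.083  53.357  82.833   3.843 392.      0.026]
[  0.433   0.092  50.832  54.426  -0.369 280.      0.026]
```

View pics/open1.png

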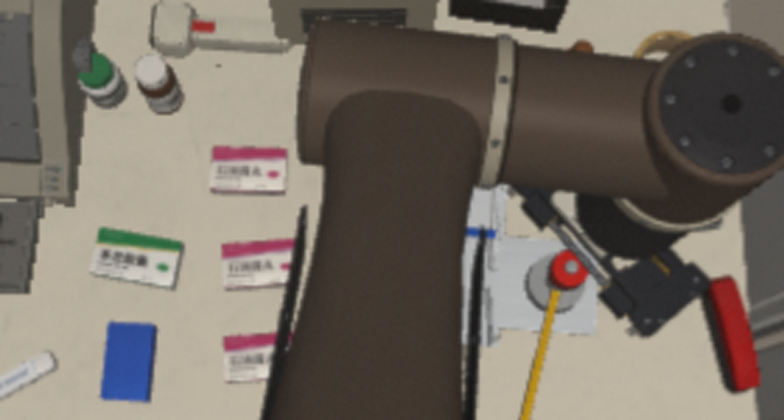

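The arm now points out beside the apron. I'll go to the start pose, verify that the collar is down by the arm's height, and re-measure the cartons and apron.

```bash
cat >> h.py <<'E'
START=[80.965,20.546,.682,0,-70.136,-16.507]
E
python3 - <<'E'
from h import *
np.set_printoptions(precision=4,suppress=True)
robot.movej(START); print(robot.read_t())
p,d=snap("open2",(130,280,230,380),4); P=cloud("top",p,d)
m=masks(p)['yel']; q=P[m]; q=q[(q[:,0]>.3)&(q[:,0]<.49)&(q[:,1]<-.15)&(q[:,1]>-.3)&(q[:,2]<.07)]
print("arm z",np.percentile(q[:,2],[10,50,80,90,97]),len(q))
v,u=np.nonzero(masks(p)['red']); k=(u>340)&(u<365)&(v>210)&(v<240); print("grip top",np.percentile(P[v[k],u[k],2],[50,80,95]))
for c in cartons(p,d): print(np.round(c,3))
E
```

```text
13.325
arm z [0.0397 0.0422 0.0442 0.0453 0.0466] 128
grip top [0.116 0.117 0.119]
[  0.654   0.097  54.691  85.898  -0.331 408.      0.026]
[  0.541   0.081  53.828  87.326   3.843 439.      0.026]
[  0.434   0.076  52.375  87.021   3.743 456.      0.026]
```

View pics/open2.png

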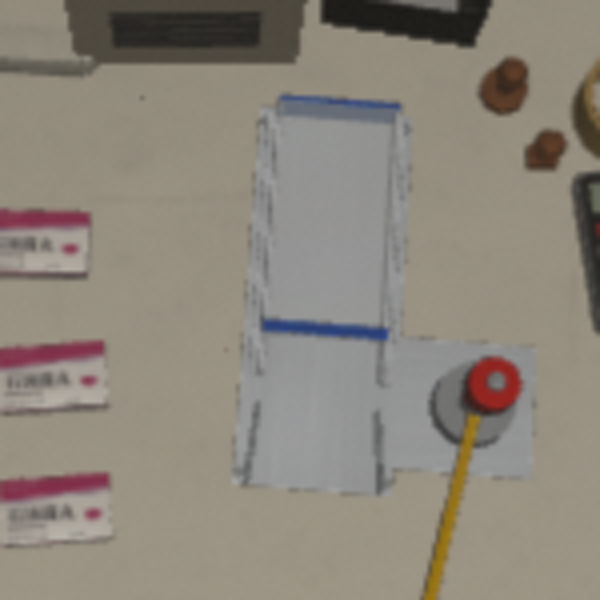

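Run:
```python
from h import *
np.set_printoptions(precision=4,suppress=True)
C=lambda x,y:(230+(x+.5)/4-.5,130+(y+.5)/4-.5)
Ri=np.array([[np.cos(np.radians(YAW)),np.sin(np.radians(YAW))],[-np.sin(np.radians(YAW)),np.cos(np.radians(YAW))]])
for n,pt,h in(("corners",[(234,486),(391,493)],.005),("rail front",[(246,484),(384,491)],.013),("rail back",[(258,402),(379,412)],.013),("wall front top",[(261,374),(383,386)],.036),("roof stripe",[(262,325),(387,334)],.04),("blue back",[(280,96),(400,105)],.04),("post",[(496,381)],.123)):
    w=onplane("top",[C(*x) for x in pt],h)[:,:2]; print(n,((w-M0)@Ri.T*1000).round(1).tolist(), w.mean(0))
```

```text
corners [[-92.2, 63.6], [-87.9, -63.6]] [ 0.4503 -0.13  ]
rail front [[-90.8, 54.2], [-87.8, -57.0]] [ 0.4509 -0.1314]
rail back [[-23.1, 49.2], [-23.7, -49.5]] [ 0.5166 -0.1357]
wall front top [[-4.3, 48.9], [-6.5, -49.2]] [ 0.5346 -0.1372]
roof stripe [[35.1, 51.0], [35.5, -49.7]] [ 0.5752 -0.1398]
blue back [[231.0, 49.7], [230.8, -50.1]] [ 0.7701 -0.157 ]
post [[-13.1, -123.9]] [ 0.5165 -0.2598]
```

```bash
cat >> h.py <<'E'
def load(c,push_to,name,ax=-64):
    a=180+c[4]; xy=[c[0],c[1]]
    robot.move_gripper(.9)
    robot.goto([*xy,.10],R(a)); robot.servo_line([*xy,.006],speed=.15)
    robot.move_gripper(0.); w=robot.read_grip_width()*88; print("grip mm",w)
    if w<48 or w>58: print("BAD GRIP"); robot.move_gripper(.9); robot.servo_line([*xy,.12]); return False
    robot.servo_line([*xy,.10],speed=.2)
    robot.goto(mag(ax,0,.10),R(180+YAW)); robot.servo_line(mag(ax,0,.020),speed=.15); f0=robot.read_force()
    robot.servo_line(mag(ax,0,.012),speed=.04); print("place df",robot.read_force()-f0)
    robot.move_gripper(.85); robot.servo_line(mag(ax,0,.10),speed=.2)
    return True
def push(to,start=-112,z=.012,yo=5):
    """two spread fingers behind the carton, front of fingers 9.5 mm ahead of the TCP; 'to' = carton rear x (mm)"""
    robot.move_gripper(.3)
    robot.goto(mag(start*1e-3,yo*1e-3,.10),R(90+YAW)); robot.servo_line(mag(start*1e-3,yo*1e-3,z),speed=.2)
    f0=robot.read_force(); F=[]
    for x in np.arange(start+10,to-9.5+.01,6).tolist()+[to-9.5]:
        robot.servo_line(mag(x*1e-3,yo*1e-3,z),speed=.06); f=robot.read_force()-f0; F.append(np.round(f[:2],1).tolist())
        if np.linalg.norm(f)>25: print("STOP at",x,f); break
    print("F",F[::3],F[-1])
    robot.servo_line(mag((robot_x())*1e-3-.006,yo*1e-3,z),speed=.1)
    robot.servo_line(mag((robot_x())*1e-3,yo*1e-3,.10),speed=.2); print("t",robot.read_t())
def robot_x():
    w=(robot.read_position()[:2]-M0)*1000; c,s=np.cos(np.radians(YAW)),np.sin(np.radians(YAW)); return c*w[0]+s*w[1]
for _n,_k in():pass
E
sed -i 's/M0=np.array(\[.540/M0=np.array([.539/; /^for _n/d; s/def mag(x,y,z)/M0=np.array([.539,-.137])\ndef mag(x,y,z)/' h.py
python3 - <<'E'
from h import *
np.set_printoptions(precision=3,suppress=True)
p,d=robot.grab_frame("top"); cs=cartons(p,d); c=min(cs,key=lambda c:c[0])
if load(c,0,""):
    robot.goto([.29,.4,.25],R(150)); 
    p,d=snap("placed1",(130,280,230,380),4); print(robot.read_t(),cartons(p,d),cartons(p,d,.031))
E
```

```text
grip mm 52.69922538198454Traceback (most recent call last):
  File "<stdin>", line 4, in <module>
  File "h.py", line 63, in load
    robot.goto(mag(ax,0,.10),R(180+YAW)); robot.servo_line(mag(ax,0,.020),speed=.15); f0=robot.read_force()
    ~~~~~~~~~~^^^^^^^^^^^^^^^^^^^^^^^^^^
rig.Unreachable: the arm cannot take that pose within its joint ranges
```

Unit slip: I passed ax in mm. The carton is still held, so I'll fix it and continue from here.

```bash
sed -i 's/ax=-64/ax=-.064/' h.py
python3 - <<'E'
import re
s=open('h.py').read()
s=s.replace("    robot.goto(mag(ax,0,.10)","    return place(ax)\ndef place(ax=-.064):\n    robot.goto(mag(ax,0,.10)")
open('h.py','w').write(s)
E
python3 - <<'E'
from h import *
np.set_printoptions(precision=3,suppress=True)
print(robot.read_grip_width()*88)
place()
robot.goto([.29,.4,.25],R(150)); 
p,d=snap("placed1",(130,280,230,380),4); print(robot.read_t(),cartons(p,d),cartons(p,d,.031))
E
```

```text
52.84197651325762
place df [ 0.626 -0.093 -0.179]
23.0917 [(0.654350830078125, 0.09636407470703125, 53.322566986083984, 87.58692932128906, -3.802276611328125, 411, np.float64(0.02657797323870963)), (0.5411734619140625, 0.08102896881103516, 53.356502532958984, 87.52450561523438, 3.842554807662964, 437, np.float64(0.026245568707931703)), (0.4800868530273438, -0.11080693054199219, 45.042545318603516, 45.23027420043945, 89.65696716308594, 122, np.float64(0.030576897151369655))] [(0.6529827270507812, 0.10316598510742188, 47.61564254760742, 72.19163513183594, 0.6530016660690308, 210, np.float64(0.02722361918001176)), (0.5413079223632813, 0.08133885192871093, 50.82981491088867, 85.72676086425781, 3.8425159454345703, 338, np.float64(0.026845878351063474)), (0.47523858642578126, -0.13133726501464843, 52.71151351928711, 87.2423324584961, -4.4398345947265625, 449, np.float64(0.03131859200708039))]
```

View pics/placed1.png

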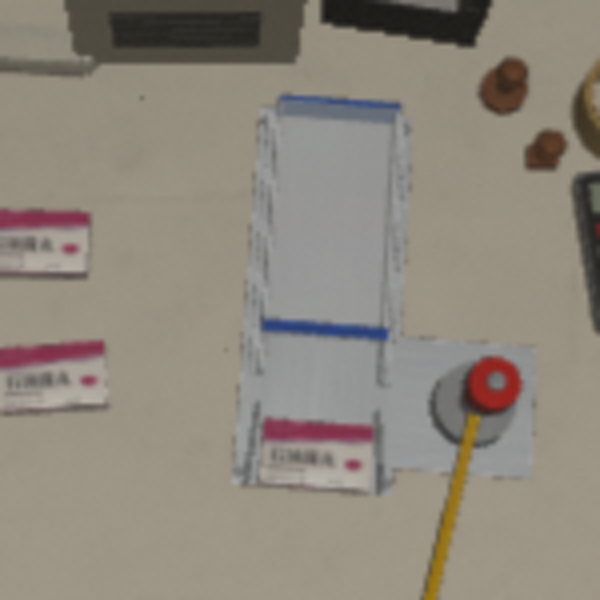

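The carton lies flat and square between the rails, crop (260-375, 420-492), with its top at z = 0.031. Now push it in.

Run:
```python
from h import *
np.set_printoptions(precision=3,suppress=True)
push(10)
robot.goto([.29,.4,.25],R(150)); 
p,d=snap("pushed1",(130,280,230,380),4); print(robot.read_t()); [print(np.round(c,3)) for c in cartons(p,d)]
```

```text
F [[-1.6, -0.4], [-0.7, -0.2], [-0.8, -0.2], [-1.8, 0.4], [-0.4, 0.6], [-0.1, 0.1], [0.1, 0.4]] [0.1, 0.4]
t 32.3167
34.525
[  0.654   0.096  53.216  87.758  -3.61  419.      0.026]
[  0.541   0.081  53.357  87.326   3.843 435.      0.026]
```

View pics/pushed1.png

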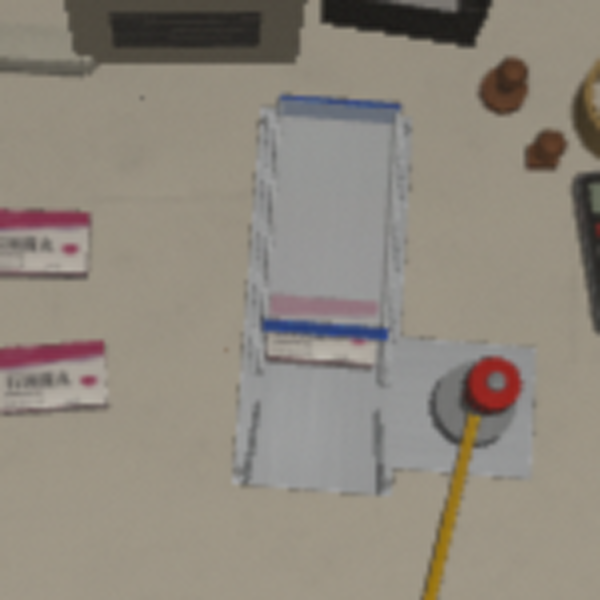

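The carton is in the tube and square, its rear edge at crop row ~363, just past the mouth. The remaining two are next, with a fresh measurement before each pick.

```bash
cat > step.py <<'E'
from h import *
np.set_printoptions(precision=3,suppress=True)
p,d=robot.grab_frame("top"); cs=cartons(p,d); print(np.round(cs,3))
cs=[c for c in cs if c[1]>-.05 and 48<c[2]<58 and 82<c[3]<93]
if load(min(cs,key=lambda c:c[0]),0,""):
    q=robot.grab_frame("top")
    print("placed",[np.round(c,3) for c in cartons(*q,.031) if c[1]<-.05])
    push(10)
    robot.goto([.29,.4,.25],R(150));
E
python3 step.py && python3 step.py
python3 - <<'E'
from h import *
p,d=snap("pushed3",(130,280,180,380),4); print(robot.read_t()); [print(np.round(c,3)) for c in cartons(p,d)]
E
```

```text
[[  0.655   0.096  53.12   87.68   -3.438 418.      0.026]
 [  0.541   0.081  53.592  87.326   3.843 436.      0.026]]
grip mm 52.89504708652034
place df [-1.24  -0.435  0.001]
placed []
F [[0.1, 0.4], [0.8, 0.3], [0.1, -0.7], [-0.3, -1.1], [0.6, -1.2], [1.7, -0.7], [0.9, 0.3]] [0.9, 0.3]
t 50.95
[[  0.654   0.096  53.216  87.758  -3.61  416.      0.026]]
grip mm 53.08785091252031
place df [-0.842 -0.075  0.377]
placed []
F [[-1.3, -0.9], [0.0, -2.0], [-1.3, -1.6], [-1.2, -1.4], [-0.3, -1.3], [-0.6, -2.2], [-0.0, -2.4]] [-0.0, -2.4]
t 69.975
72.1833
```

View pics/pushed3.png

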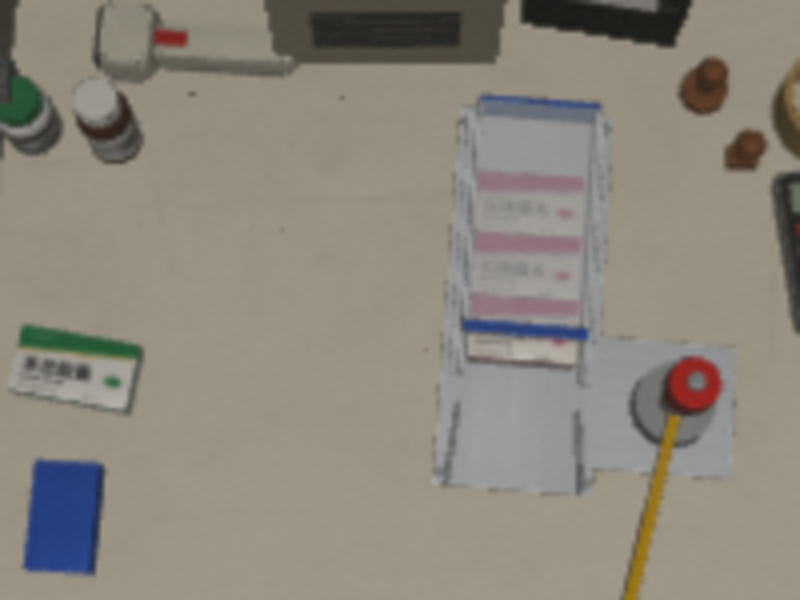

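All three are in a row in the tube. Their bands sit at rows 180, 243 and 305, and the last rear edge is at row ~365, past the mouth. Close the gate.

Run:
```python
from h import *
np.set_printoptions(precision=4,suppress=True)
turn(219,140)
robot.movej(START)
p,d=snap("shut",(130,280,230,430),4); P=cloud("top",p,d)
m=masks(p)['yel']; v,u=np.nonzero(m); w=onplane("top",np.c_[u,v],.042)
k=(w[:,0]>.45)&(w[:,0]<.6)&(w[:,1]<-.06)&(w[:,1]>-.26); z=P[v[k],u[k],2]; w=w[k]; f=cv2.fitLine((w[:,:2]*1000).astype(np.float32),2,0,.01,.01).ravel()
print("arm yaw",np.degrees(np.arctan2(f[1],f[0]))%180-90,f,"z",np.percentile(z,[10,50,80,90]),len(w))
v,u=np.nonzero(masks(p)['red']); k=(u>340)&(u<365)&(v>210)&(v<240); print("grip top",np.percentile(P[v[k],u[k],2],[50,80,95]),robot.read_t())
```

```text
w 39.659017061263185 30.000611543655396
lift df [  3.1673  -2.62   -11.768 ]
turned df [  5.3812  -2.4192 -11.8501] [-2.6737 -1.122   0.0274] 79.9
down df [ 2.9493 -1.7944 -2.4231]
t 81.8833
arm yaw -4.248909 [   0.0741    0.9973  523.5968 -166.8269] z [0.0384 0.0418 0.0444 0.0456] 129
grip top [0.1164 0.1187 0.1201] 85.075
```

View pics/shut.png

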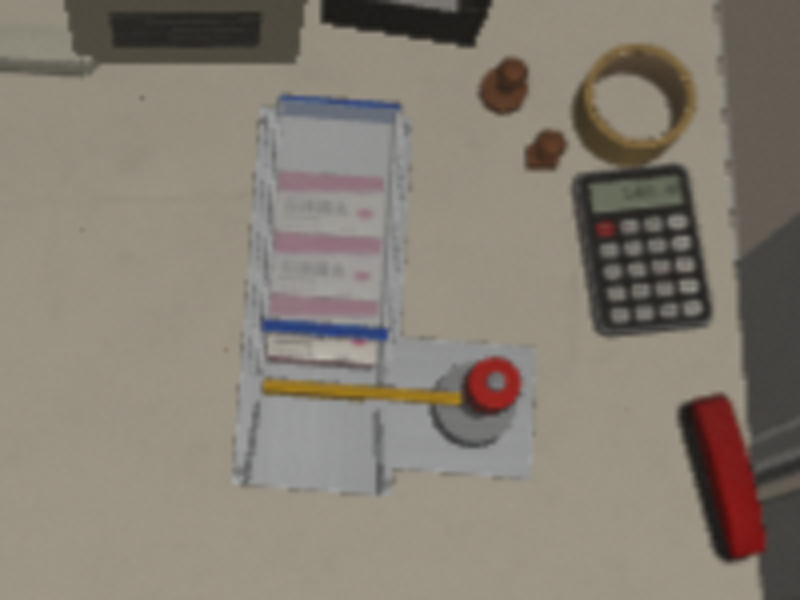

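The gate lies across the mouth, crop (265,386)-(460,398), with all cartons behind it. One averaged depth check will tell whether the collar is fully down.

Run:
```python
from h import *
def chk(p,d):
    P=cloud("top",p,d); v,u=np.nonzero(masks(p)['red']); k=(u>340)&(u<365)&(v>210)&(v<240)
    z=P[v[k],u[k],2]; v2,u2=np.nonzero(masks(p)['yel']); y=P[v2,u2]; y=y[(y[:,0]>.45)&(y[:,0]<.6)&(y[:,2]<.08)&(y[:,1]<-.06)]
    return np.r_[np.median(z),np.median(y[:,2]),u[k].mean(),v[k].mean(),k.sum()].round(4)
z=np.load("top0.npz"); print(chk(z['p'],z['d']))
print(np.mean([chk(*robot.grab_frame("top")) for _ in range(8)],0).round(4))
```

```text
[1.158000e-01 4.150000e-02 3.528333e+02 2.257255e+02 1.020000e+02]
[1.162000e-01 4.200000e-02 3.528147e+02 2.257285e+02 1.012500e+02]
```

The heights and pixel positions match the start, so the collar is fully home.

```bash
python3 -c "
from rig import robot
print(robot.job_done(),robot.read_t())"
```

```text
the job is handed in; nothing more can be done
the job is handed in; nothing more can be done
```

The job is handed in at about 86 s: all three magenta cartons found are in the tube behind the shut gate, the collar is fully home by depth check, and nothing else was moved.

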